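# Strip the pin block and gauge its bore

### The job

Get the white pin block ready for inspection: first turn the clamp knob clockwise until it clicks past its detent and stays over, then work every steel pin out of the block and put them all in the cardboard tub. After that pull the depth gauge from its case, lower it into the block's round blind bore until it bottoms out, hold it there for two seconds, and leave it standing on the bottom. Do not wrench the pins, tip the gauge over or disturb the other things on the bench.

Things in the scene. Friction and masses are not known exactly. Their poses are not given: they have to be found in the camera images.
- pin0: steel pin, 180 g, 110 mm long: round shank 16 mm in diameter (lower 70 mm), square head 18 x 18 x 40 mm. Origin at the centre of its foot, z towards the head, x and y square to the head's flats. Starts upright in a cutout, foot 42 mm below the block's top, gripped by a sprung leaf: 5 to 20 N (most at first) to pull up, small wiggles of 1 to 2 mm help. May be absent.
- pin1: steel pin, 180 g, 110 mm long: round shank 16 mm in diameter (lower 70 mm), square head 18 x 18 x 40 mm. Origin at the centre of its foot, z towards the head, x and y square to the head's flats. Starts upright in a cutout, foot 42 mm below the block's top, gripped by a sprung leaf: 5 to 20 N (most at first) to pull up, small wiggles of 1 to 2 mm help. May be absent.
- pin2: steel pin, 180 g, 110 mm long: round shank 16 mm in diameter (lower 70 mm), square head 18 x 18 x 40 mm. Origin at the centre of its foot, z towards the head, x and y square to the head's flats. Starts upright in a cutout, foot 42 mm below the block's top, gripped by a sprung leaf: 5 to 20 N (most at first) to pull up, small wiggles of 1 to 2 mm help. May be absent.
- pin3: steel pin, 180 g, 110 mm long: round shank 16 mm in diameter (lower 70 mm), square head 18 x 18 x 40 mm. Origin at the centre of its foot, z towards the head, x and y square to the head's flats. Starts upright in a cutout, foot 42 mm below the block's top, gripped by a sprung leaf: 5 to 20 N (most at first) to pull up, small wiggles of 1 to 2 mm help. May be absent.
- pin4: steel pin, 180 g, 110 mm long: round shank 16 mm in diameter (lower 70 mm), square head 18 x 18 x 40 mm. Origin at the centre of its foot, z towards the head, x and y square to the head's flats. Starts upright in a cutout, foot 42 mm below the block's top, gripped by a sprung leaf: 5 to 20 N (most at first) to pull up, small wiggles of 1 to 2 mm help. May be absent.
- pin0_mid (a point): the middle of pin0, 55 mm above its foot on its axis
- pin1_mid (a point): the middle of pin1, 55 mm above its foot on its axis
- pin2_mid (a point): the middle of pin2, 55 mm above its foot on its axis
- pin3_mid (a point): the middle of pin3, 55 mm above its foot on its axis
- pin4_mid (a point): the middle of pin4, 55 mm above its foot on its axis
- fixture: grey base plate 120 x 410 x 12 mm fixed to the bench, with a white block 90 x 300 mm on it (top 62 mm above the bench) and a clamp knob. Origin at the centre of its underside; x across the row of holes, y along it. On x = 0: knob at y = -160 mm, pin cutouts at -65, -20, 25, 70, 115, bore at 160. Cutouts and bore 42 mm deep; pins stand turned up to 0.3 rad.
- clamp (a joint): angle of the clamp knob (rad): 0 = as found, slack; grows clockwise seen from above. Its over-centre detent resists with about 0.2 N m at first, less towards 0.6; let go before that it springs back to 0, past it it snaps on to its stop at 1.2, where it must stay. An aluminium jaw beside the knob follows it.
- clamp_grip (a point): on the knob's axis at gripping height, in the knob's grip bar, 80 mm above the bench (the bar's top is 16 mm higher, its foot 20 mm lower). The bar is 50 mm long along this point's x axis and 14 mm thick along y; z points up and the axes turn with the knob.
- bore_mouth (a point): centre of the bore's mouth, level with the white block's top. The bore is the only round hole in the block, 19 mm in diameter and 42 mm deep.
- bore_floor (a point): centre of the bore's flat bottom, 42 mm below its mouth.
- case: black gauge case fixed to the bench, 110 x 110 x 60 mm, its grey lid (20 mm high) lying open beside it on its -x side. Origin at the centre of the underside of the black part, which has one cutout at its centre, 40 mm deep, holding the gauge upright.
- gauge: depth gauge, 150 g, 113 mm long: steel rod 14 mm in diameter, 60 mm long, tapered tip; brass stop 30 mm wide, 8 mm thick; square handle 16 x 16 x 45 mm. Origin at the tip, z towards the handle, x and y square to the handle's flats. Starts upright in the case, tip 40 mm below the case's top, gripped by a sprung leaf (5 to 20 N (most at first) to pull, small wiggles help).
- tub: open cardboard tub, loose, outside 130 (x) x 180 (y) x 65 mm high, walls 4 mm, floor 4 mm; 0.6 kg. Origin at the centre of its underside.
- last: teal plastic shoe last, 240 mm; not to be disturbed. Origin at its middle, on its underside
- brush: hand brush lying down, about 200 mm, bristles to +x; not to be disturbed. Origin at its middle, on its underside
- tape: ring of paper tape, 100 mm wide, 24 mm high; not to be disturbed. Origin at its middle, on its underside
- carton: small carton 80 x 140 x 50 mm; not to be disturbed. Origin at its middle, on its underside
Mind the look-alikes: they are no part of the job. What is shaped like the pin1 but pink or purple is not meant. Leave any orange or red look-alike of the pin4 alone.

How it is judged:
On the way, in this order (a step that is already met when the one before it is completed fails the run):
1. the clamp knob has clicked over its detent (value of joint clamp above 1.05 rad), for 0.3 s.
2. every pin is in the tub and let go (x of pin0_mid in the frame of tub between -0.065 and 0.065 m and y of pin0_mid in the frame of tub between -0.09 and 0.09 m and z of pin0_mid in the frame of tub between 0 and 0.085 m and linear speed of each of pin0, pin1, pin2, pin3, pin4 below 0.05 m/s and contact force between the fingers and pin0 below 0.5 N and x of pin1_mid in the frame of tub between -0.065 and 0.065 m and y of pin1_mid in the frame of tub between -0.09 and 0.09 m and z of pin1_mid in the frame of tub between 0 and 0.085 m and contact force between the fingers and pin1 below 0.5 N and x of pin2_mid in the frame of tub between -0.065 and 0.065 m and y of pin2_mid in the frame of tub between -0.09 and 0.09 m and z of pin2_mid in the frame of tub between 0 and 0.085 m and contact force between the fingers and pin2 below 0.5 N and x of pin3_mid in the frame of tub between -0.065 and 0.065 m and y of pin3_mid in the frame of tub between -0.09 and 0.09 m and z of pin3_mid in the frame of tub between 0 and 0.085 m and contact force between the fingers and pin3 below 0.5 N and x of pin4_mid in the frame of tub between -0.065 and 0.065 m and y of pin4_mid in the frame of tub between -0.09 and 0.09 m and z of pin4_mid in the frame of tub between 0 and 0.085 m and contact force between the fingers and pin4 below 0.5 N), for 0.2 s.
3. the gauge is held on the bottom of the bore for more than a second (horizontal distance between gauge and bore_floor below 0.006 m and z of gauge in the frame of bore_floor below 0.003 m and angle between gauge's own z axis and vertical below 0.15 rad and contact force between the fingers and gauge above 1 N), for 1.2 s.
At the end, for the whole second after the job is handed in: Every pin lies, leans or stands in the tub (its middle within the walls and less than 85 mm above the tub's underside), at rest; the tub is upright; the gauge stands in the bore, its tip within 3 mm of the bottom, leaning under 0.15 rad, at rest; the clamp knob stays past 1.05 rad (all of step 2 and horizontal distance between gauge and bore_floor below 0.006 m and z of gauge in the frame of bore_floor below 0.003 m and angle between each of gauge, tub's own z axis and vertical below 0.15 rad and linear speed of gauge below 0.03 m/s and value of joint clamp above 1.05 rad); the robot touches nothing.
It fails at once if a thing that should be left alone is moved by more than 30 mm (distance of any of last, brush, tape, carton from where it was at the start of the episode above 0.03 m).
It fails at once if the gauge is tipped over (angle between gauge's own z axis and vertical above 0.9 rad).
It fails at once if a pin is wrenched: more than 100 N between it and the fixture (contact force between any of pin0, pin1, pin2, pin3, pin4 and fixture above 100 N).
Of pin0, pin1, pin2, pin3, pin4 only 3 to 5 are there at a start; the rules pass over those that are not, and their reading is None.
At some moment in a run one of tub may be knocked a few centimetres aside while the robot is not near it.
It also fails if it takes over 210 s, if anything falls off the work surface, if the arm or the gripper's body presses on something with over 40 N, if the wrist force passes 120 N, or if a joint passes its speed limit or range.

### The arm

A 6-joint arm with a two-finger parallel gripper is mounted at the origin on the work surface. World frame = base frame: x ahead of the robot, y to its left, z up, the work surface at z = 0. Lengths are in m, angles in rad, forces in N, time in s.
With the tool pointing down it reaches from about 0.3 to 0.775 m from the base axis. Payload 14.6 kg.
Tool frame: the origin (TCP) lies at the very end of the fingers, on their centre line; the grasp point (between the pads) lies 19 mm behind it; x points along the fingers, z is the direction in which the jaws open and shut, and the axes are right-handed (so a half turn about x gives the same grasp; the last joint's range is limited). The gripper opens to 94 mm and grips with 3 to 60 N. Pads are 16 mm wide; open, the fingers measure 119 mm over their backs; the gripper's body (75 mm by 177 mm) begins 78 mm behind the grasp point.
Start: joints at [-1.351, 0.3, 1.521, -0, 1.321, -0.067], TCP at [0.156, -0.528, 0.171] pointing down, gripper open.
Joint ranges: [-3.03, 3.03], [-0.79, 2.21], [0.23, 2.52], [-1.04, 4.18], [0, 3.07], [-2.55, 2.55]. Speed limits (rad/s): [2.22, 2.22, 2.57, 3.14, 3.14, 3.14].

### API

Orientations are given as a unit quaternion [x, y, z, w].
In Python, from cell import ctrl gives the robot as it stands. Calls block until the motion is done:
- ctrl.move_to(position, orientation): joint-space move of the TCP to a pose.
- ctrl.move_linear(position, orientation=None, velocity=0.15, until_force=None): straight line of the TCP; orientation=None keeps the orientation; velocity is the mean speed in m/s. With until_force (N) it stops when the force on the tool has changed by that much, and returns True; else False.
- ctrl.move_joints(angles): joint-space move.
- ctrl.set_gripper(opening, force=None): finger opening in m; force is the grip in N (None keeps the last); returns when the fingers have stopped.
- ctrl.wait(seconds).
- ctrl.ik(position, orientation): joint angles nearest the present ones, or None.
- ctrl.read_state(): the state.
- ctrl.snapshot(name): name is "scene" or "top"; returns a dict with "pixels" (384x512x3 uint8, red, green, blue), "camera_matrix" (3x3 intrinsics, pixels), "extrinsics" (4x4, takes a point from camera to world coordinates). Camera axes: x right, y up, looking along -z (the intrinsics and any distortion apply to the point x, -y, -z); pixel columns grow to the right and rows downward; lengths in m; the calibration is good to about 2 mm. A picture is of the moment at which its call begins. There is no depth.
A pose or a line that the arm cannot do raises ctrl.MotionError and nothing moves.
- ctrl.hand_in(): hands the job in, once; it reports no verdict.
The state is a dict: "time": time; "qpos": joint angles; "joint_velocities": joint speeds; "joint_torque": joint torques, N m; "tcp_pos": TCP position; "tool_rot": TCP orientation; "ft_force": force on the tool from outside, world axes, zero at the start; "wrist_torque": the same for the moment, N m; "width": finger opening in m.
Only numpy, scipy, OpenCV 4.12 (cv2) and the standard library are available. Lean on these libraries where they do the work, as an engineer would, in place of code of your own. Each camera call takes 0.05 s, during which the arm holds its last target. There are 200 camera calls.

## Working session

There is one attempt and no reset: what is moved stays moved. The work goes in short steps, each a Python script; the robot and the scene stay as the last script left them, time stands still between calls to the robot, and variables do not carry over. Pictures are saved under pics/ and viewed, about 12 in all and at most 16, crops included, and the job is handed in when it is done.

```bash
ls; mkdir -p pics; python3 - <<'E'
from cell import ctrl
import cv2,numpy as np
for n in("scene","top"):
    s=ctrl.snapshot(n); cv2.imwrite(f"pics/{n}0.png",cv2.resize(s["pixels"][:,:,::-1],(800,600),interpolation=cv2.INTER_CUBIC))
    print(n,s["camera_matrix"],s["extrinsics"],[k for k in s])
print(ctrl.read_state())
E
```

```text
pics
scene [[440.89722114   0.         257.21906684]
 [  0.         440.89722114 186.31098681]
 [  0.           0.           1.        ]] [[-0.5840954  -0.49600558  0.64250372  1.26125578]
 [ 0.81148049 -0.37460871  0.44851726  0.56848102]
 [ 0.01822043  0.7833561   0.62130608  0.8157394 ]
 [ 0.          0.          0.          1.        ]] ['pixels', 'camera_matrix', 'extrinsics']
top [[372.33284105   0.         258.51249074]
 [  0.         372.33284105 195.56803998]
 [  0.           0.           1.        ]] [[-0.02157304  0.99024356 -0.13766737  0.35034501]
 [-0.99967455 -0.01949015  0.01646018  0.02104528]
 [ 0.01361643  0.13797766  0.99034174  1.31062283]
 [ 0.          0.          0.          1.        ]] ['pixels', 'camera_matrix', 'extrinsics']
{'time': 0.1, 'qpos': array([-1.35059394e+00,  3.00339667e-01,  1.52148406e+00,  9.48604775e-06,
        1.32066222e+00, -6.65825097e-02]), 'joint_velocities': array([ 0.00025329,  0.00019538, -0.00161052,  0.00183158,  0.00077714,
       -0.00062643]), 'joint_torque': array([ 3.03173416e-03, -5.32634676e+01, -3.53281689e+01,  7.09908432e-02,
        2.34965107e-02, -5.75874128e-05]), 'tcp_pos': array([ 0.15553481, -0.52729871,  0.17009947]), 'tool_rot': array([ 0.42362629,  0.56655637, -0.4232103 ,  0.56608099]), 'ft_force': array([-0.82753593,  0.09488103, -0.27652323]), 'wrist_torque': array([-0.01901763, -0.00703839,  0.00302452]), 'width': 0.09413673873913121}
```

View pics/top0.png

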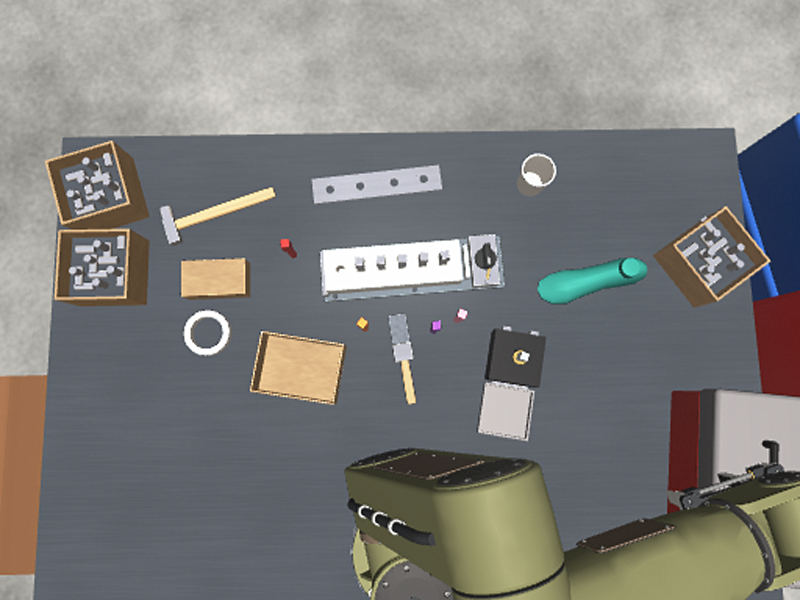

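View pics/scene0.png

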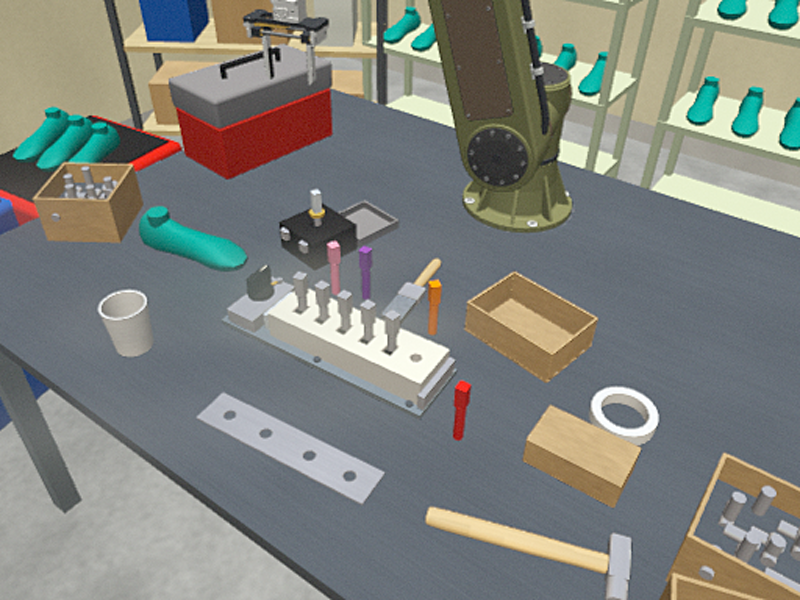

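The top view shows five pins (360–446, 260), the knob (486, 258), the bore (340, 268), the gauge case (517, 357) and the tub (298, 367). The pink, purple, orange and red look-alikes stand near the block. Next I'll take enlarged crops.

```bash
cat > h.py <<'E'
from cell import ctrl
import cv2,numpy as np
from scipy.optimize import least_squares
from scipy.spatial.transform import Rotation as R
def crop(n,x0,y0,w,h,k,out):
    s=ctrl.snapshot(n); c=s["pixels"][y0:y0+h,x0:x0+w,::-1]
    c=cv2.resize(c,None,fx=k,fy=k,interpolation=cv2.INTER_CUBIC)
    for i in range(0,w,10): cv2.putText(c,str(x0+i),(i*k,8),0,.3,(0,0,255),1) if i%20==0 else 0; c[10:16,i*k]=(0,0,255)
    for i in range(0,h,10): cv2.putText(c,str(y0+i),(0,i*k+4),0,.3,(0,0,255),1) if i%20==0 else 0; c[i*k,22:28]=(0,0,255)
    cv2.imwrite("pics/"+out+".png",c); return s
def proj(s,P):
    E=np.array(s["extrinsics"]); p=(np.atleast_2d(P)-E[:3,3])@E[:3,:3]*[1,-1,-1]
    q=p@np.array(s["camera_matrix"]).T; return q[:,:2]/q[:,2:]
def unproj(s,uv,z):
    E=np.array(s["extrinsics"]); d=np.linalg.inv(s["camera_matrix"])@[uv[0],uv[1],1]; d=E[:3,:3]@(d*[1,-1,-1])
    return E[:3,3]+d*(z-E[2,3])/d[2]
E
python3 - <<'E'
from h import *
crop("top",195,140,160,130,5,"t1")   
crop("scene",135,110,160,150,5,"s1") if 0 else crop("scene",140,115,160,120,5,"s1")
crop("scene",140,165,160,105,5,"s2")
E
```

```text
(no output)
```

View pics/t1.png

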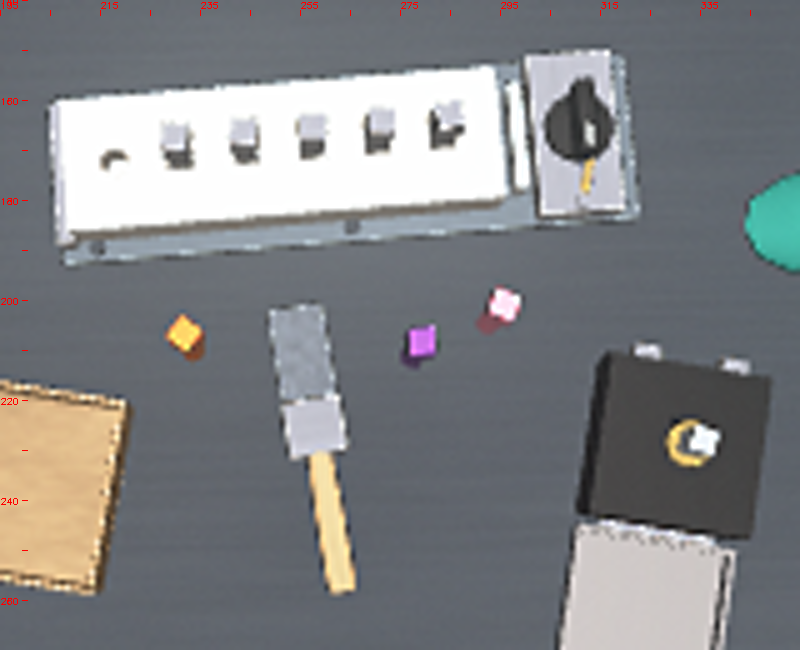

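View pics/s2.png

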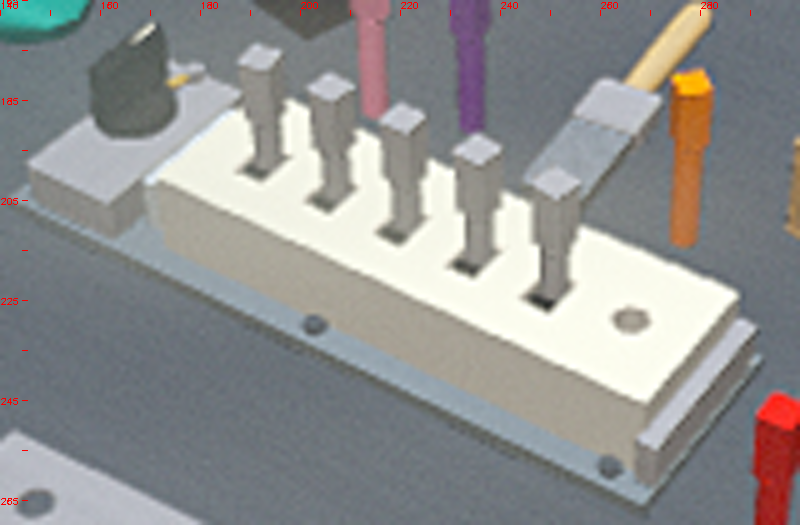

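View pics/s1.png

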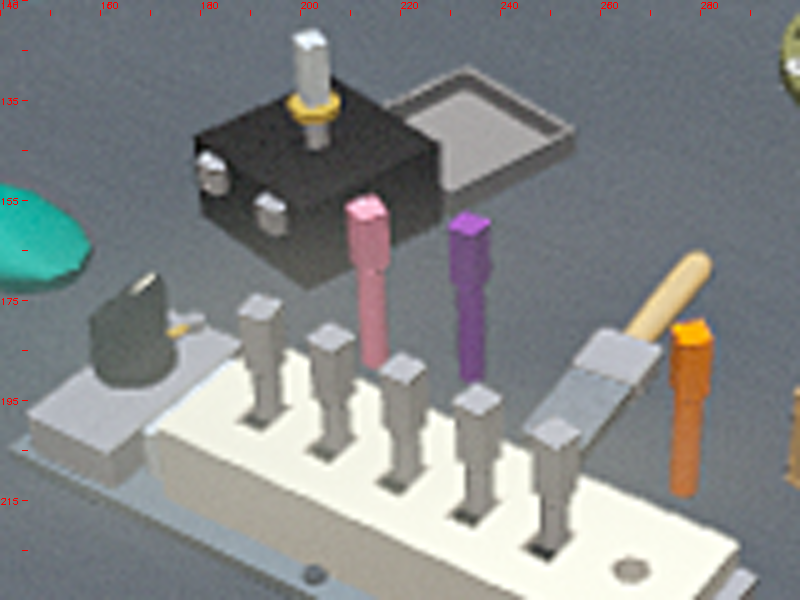

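```bash
python3 - <<'E'
from h import *
a=crop("scene",186,170,72,35,11,"x"); b=crop("top",226,158,66,17,11,"y")
A=cv2.imread("pics/x.png");B=cv2.imread("pics/y.png")
crop("scene",194,116,20,24,8,"z");crop("top",322,218,24,22,8,"w");C=cv2.imread("pics/z.png");D=cv2.imread("pics/w.png")
O=np.zeros((600,800,3),np.uint8);O[:385,:792]=A[:385];O[385:385+187,:726]=B
cv2.imwrite("pics/heads.png",O)
O=np.zeros((200,400,3),np.uint8);O[:192,:160]=C;O[:176,200:392]=D;cv2.imwrite("pics/gauge.png",cv2.resize(O,None,fx=2,fy=2))
# fixture fit
c=lambda x0,y0,L:[(x0+u/5-.0,y0+v/5-.0) for u,v in L]
ys=[-.065,-.02,.025,.07,.115]
hp=[[0,y,.130] for y in ys]
PT=hp[::-1]+[[-.06,.205,.012],[-.06,-.205,.012]]
UT=c(195,140,[(176,138),(244,132),(312,127),(380,121),(450,113),(65,265),(638,218)])
PS=hp+[[0,.16,.062],[.06,.205,.012],[.06,-.205,.012],[-.06,.205,.012]]
US=c(140,165,[(262,57),(330,87),(403,120),(478,150),(555,183),(631,320),(647,505),(15,190),(757,358)])
def W(p,P):
    P=np.array(P);cs,sn=np.cos(p[2]),np.sin(p[2]);return np.c_[p[0]+cs*P[:,0]-sn*P[:,1],p[1]+sn*P[:,0]+cs*P[:,1],P[:,2]]
f=lambda p:np.r_[(proj(b,W(p,PT))-UT).ravel(),(proj(a,W(p,PS))-US).ravel()]
r=least_squares(f,[.6,0,0],loss="soft_l1");print("fixture",r.x);print(np.round(f(r.x).reshape(-1,2),2))
for l,g in(("top",lambda p:f(p)[:14]),("scene",lambda p:f(p)[14:])):print(l,least_squares(g,r.x).x)
# gauge handle top z=.133
print("gauge top",unproj(b,(336,228),.133),"scene",unproj(a,(202.4,122.6),.133))
for n,u,z in[("pink",(295.8,200.6),.11),("purple",(279.4,208.4),.11),("orange",(231.8,206.6),.11)]:print(n,unproj(b,u,z))
k=[unproj(b,(195+u/5,140+v/5),.06) for u,v in[(605,352),(770,378),(750,538),(580,512)]];print("case",np.round(k,4),np.mean(k,0))
k=np.array([unproj(b,(u/1.5625,v/1.5625),.065) for u,v in[(262,332),(345,345),(334,404),(251,390)]]);print("tub",np.round(k,4),k.mean(0))
p=unproj(b,(195+583/5,140+95/5),.096);q=unproj(b,(195+590/5,140+140/5),.096);print("bar",p,q,unproj(b,(195+578/5,140+125/5),.06))
E
```

```text
fixture [ 0.6150004  -0.02016413  0.05929585]
[[-1.14 -0.18]
 [-0.85 -0.04]
 [-0.59 -0.1 ]
 [-0.35  0.04]
 [-0.54  0.59]
 [-1.12  0.17]
 [-0.07  0.55]
 [-0.46 -0.32]
 [-0.09 -0.35]
 [-0.25 -0.78]
 [-0.32 -0.4 ]
 [-0.26 -0.4 ]
 [-0.34 -0.1 ]
 [-1.22 -0.16]
 [-1.22  0.97]
 [ 0.95 -0.5 ]]
top [ 0.61555953 -0.02229729  0.06540485]
scene [ 0.61473275 -0.01901304  0.05387526]
gauge top [ 0.40562856 -0.24146318  0.133     ] scene [ 0.40303359 -0.23889511  0.133     ]
pink [ 0.49832507 -0.11988951  0.11      ]
purple [ 0.47390459 -0.06573435  0.11      ]
orange [0.48287202 0.08839444 0.11      ]
case [[ 0.4698 -0.1929  0.06  ]
 [ 0.4499 -0.3039  0.06  ]
 [ 0.3432 -0.2846  0.06  ]
 [ 0.3629 -0.1716  0.06  ]] [ 0.40643666 -0.23824473  0.06      ]
tub [[0.4724 0.3054 0.065 ]
 [0.4409 0.1282 0.065 ]
 [0.3169 0.1523 0.065 ]
 [0.3499 0.3271 0.065 ]] [0.39500349 0.22826608 0.065     ]
bar [ 0.63921653 -0.17944058  0.096     ] [ 0.60842267 -0.1828501   0.096     ] [ 0.62674034 -0.18106683  0.06      ]
```

View pics/heads.png

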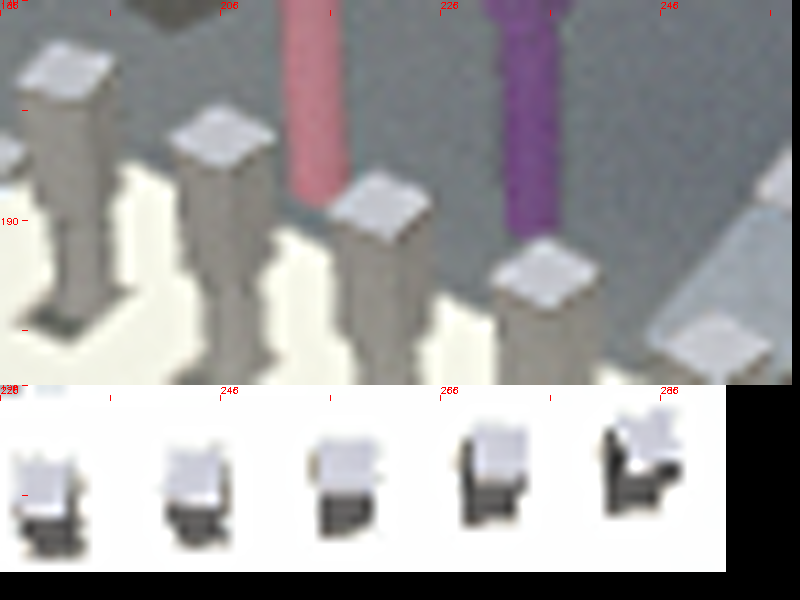

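View pics/gauge.png

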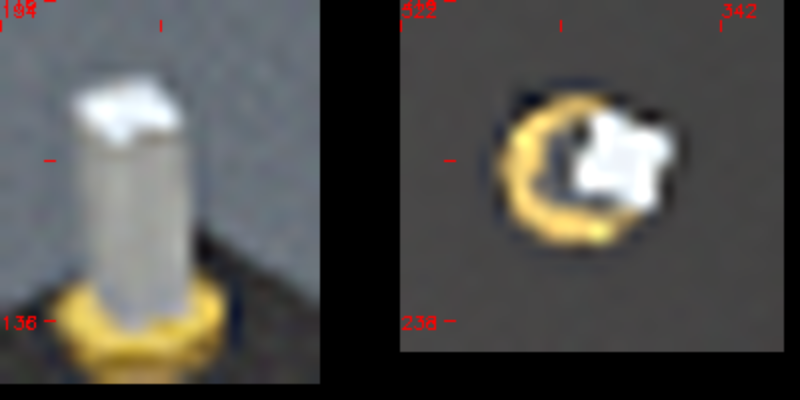

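Scene crop: the five head tops are clear quads (e.g. pin0 at (66, 70), pin4 at (718, 347) in the crop). The gauge handle's top is at (130, 110) in its crop, turned noticeably. I'll compute the yaws and refit with the half-pixel correction from the resize.

```bash
python3 - <<'E'
from h import *
a=ctrl.snapshot("scene");b=ctrl.snapshot("top")
def sq(s,L,k,o,z):
    P=np.array([unproj(s,((u+.5)/k-.5+o[0],(v+.5)/k-.5+o[1]),z)[:2] for u,v in L])
    r=[]
    for i in range(4):
        d=P[(i+1)%4]-P[i]; r.append(np.exp(4j*np.arctan2(d[1],d[0]))*np.linalg.norm(d))
    return np.round(P.mean(0),4),"yaw mod90 %.3f"%(np.angle(sum(r))/4),np.round([np.linalg.norm(P[i]-P[i-1]) for i in range(4)],4)
o=(186,170)
for L in[[(17,80),(60,38),(117,65),(72,102)],[(170,137),(218,105),(275,135),(222,168)],[(328,207),(377,170),(432,200),(385,240)],[(492,275),(543,237),(599,270),(548,308)],[(662,347),(717,312),(772,347),(720,382)]]:print(sq(a,L,11,o,.130))
print("gauge",sq(a,[(75,105),(150,75),(185,120),(120,145)],16,(194,116),.133),sq(b,[(197,108),(272,140),(250,212),(175,190)],16,(322,218),.133))
c=lambda x0,y0,L:[(x0+(u+.5)/5-.5,y0+(v+.5)/5-.5) for u,v in L]
ys=[-.065,-.02,.025,.07,.115]
hp=[[0,y,.130] for y in ys]
PT=hp[::-1]+[[-.06,.205,.012],[-.06,-.205,.012]]
UT=c(195,140,[(176,138),(244,132),(312,127),(380,121),(450,113),(65,265),(638,218)])
PS=hp+[[0,.16,.062],[.06,.205,.012],[.06,-.205,.012],[-.06,.205,.012]]
US=c(140,165,[(262,57),(330,87),(403,120),(478,150),(555,183),(631,320),(647,505),(15,190),(757,358)])
def W(p,P):
    P=np.array(P);cs,sn=np.cos(p[2]),np.sin(p[2]);return np.c_[p[0]+cs*P[:,0]-sn*P[:,1],p[1]+sn*P[:,0]+cs*P[:,1],P[:,2]]
f=lambda p:np.r_[(proj(b,W(p,PT))-UT).ravel(),(proj(a,W(p,PS))-US).ravel()]
r=least_squares(f,[.6,0,0],loss="soft_l1");print("fixture",r.x);print(np.round(f(r.x).reshape(-1,2),2).tolist())
for l,g in(("top",lambda p:f(p)[:14]),("scene",lambda p:f(p)[14:])):print(l,least_squares(g,r.x).x)
print(np.round(W(r.x,hp+[[0,-.16,.08],[0,.16,.062]]),4))
E
```

```text
(array([ 0.6192, -0.0859]), 'yaw mod90 0.088', array([0.0159, 0.0184, 0.0177, 0.0169]))
(array([ 0.6162, -0.041 ]), 'yaw mod90 -0.069', array([0.0171, 0.0158, 0.0179, 0.0167]))
(array([0.6135, 0.0041]), 'yaw mod90 -0.028', array([0.0178, 0.0171, 0.0169, 0.0175]))
(array([0.6102, 0.0487]), 'yaw mod90 -0.072', array([0.017 , 0.0174, 0.0172, 0.0172]))
(array([0.6077, 0.0945]), 'yaw mod90 -0.131', array([0.0171, 0.017 , 0.0168, 0.0164]))
gauge (array([ 0.4036, -0.2408]), 'yaw mod90 -0.327', array([0.0176, 0.0176, 0.0186, 0.0149])) (array([ 0.4067, -0.2399]), 'yaw mod90 -0.347', array([0.0169, 0.016 , 0.015 , 0.0154]))
fixture [ 0.61558856 -0.02057431  0.0611498 ]
[[-0.61, 0.1], [-0.32, 0.22], [-0.06, 0.13], [0.17, 0.25], [-0.02, 0.77], [-0.57, 0.51], [0.46, 0.68], [-0.37, 0.15], [0.02, 0.11], [-0.12, -0.34], [-0.17, 0.03], [-0.1, 0.02], [-0.15, 0.29], [-0.98, 0.23], [-1.15, 1.51], [1.13, -0.14]]
top [ 0.61693417 -0.02100201  0.06538823]
scene [ 0.61419171 -0.02072712  0.05422919]
[[ 0.6196 -0.0855  0.13  ]
 [ 0.6168 -0.0405  0.13  ]
 [ 0.6141  0.0044  0.13  ]
 [ 0.6113  0.0493  0.13  ]
 [ 0.6086  0.0942  0.13  ]
 [ 0.6254 -0.1803  0.08  ]
 [ 0.6058  0.1391  0.062 ]]
```

```bash
cat >> h.py <<'E'
def q(a):
    c,s=np.cos(a),np.sin(a); return R.from_matrix(np.array([[0,-s,c],[0,c,s],[-1,0,0]])).as_quat()
def best(x,y,z,a):
    "jaw angle a or a+pi, whichever keeps the last joint nearest 0"
    o=[(abs(j[5]),b) for b in(a,a+np.pi) if (j:=ctrl.ik([x,y,z],q(b))) is not None]
    return min(o)[1]
def st(*k):
    s=ctrl.read_state(); print("t%.1f"%s["time"],"tcp",np.round(s["tcp_pos"],4),"F",np.round(s["ft_force"],1),"M",np.round(s["wrist_torque"],2),"w%.4f"%s["width"],*k); return s
E
python3 - <<'E'
from h import *
k=(0.6254,-0.1803); a0=.07+np.pi/2
for a in(a0,a0-np.pi):
    print(a,[ (np.round(j,2) if (j:=ctrl.ik([*k,z],q(a-t))) is not None else None) for z,t in((.25,0),(.066,0),(.066,.6),(.066,1.25))])
E
```

```text
1.6407963267948966 [array([-0.34,  0.5 ,  1.07, -0.  ,  1.58, -1.98]), array([-0.34,  0.62,  1.31, -0.  ,  1.21, -1.98]), array([-0.34,  0.62,  1.31, -0.  ,  1.21, -1.38]), array([-0.34,  0.62,  1.31, -0.  ,  1.21, -0.73])]
-1.5007963267948965 [array([-0.34,  0.5 ,  1.07, -0.  ,  1.58,  1.16]), array([-0.34,  0.62,  1.31, -0.  ,  1.21,  1.16]), array([-0.34,  0.62,  1.31, -0.  ,  1.21,  1.76]), array([-0.34,  0.62,  1.31, -0.  ,  1.21,  2.41])]
```

```bash
python3 - <<'E'
from h import *
k=[0.6254,-0.1803]; a=.07+np.pi/2
ctrl.move_linear([.156,-.528,.3]); ctrl.set_gripper(.05,30)
ctrl.move_to(k+[.25],q(a)); ctrl.move_linear(k+[.12]); st()
print(ctrl.move_linear(k+[.066],velocity=.05,until_force=8)); st()
ctrl.set_gripper(0,30); st("gripped")
for t in np.arange(.15,1.21,.15):
    ctrl.move_linear(k+[.066],q(a-t),velocity=.05); st("%.2f"%t)
ctrl.set_gripper(.05); st(); ctrl.wait(.5)
ctrl.move_linear(k+[.25]); st()
E
```

```text
t5.5 tcp [ 0.6258 -0.1805  0.1211] F [-1.1  0.5 -0.1] M [ 0.08 -0.12 -0.06] w0.0500
False
t6.8 tcp [ 0.6256 -0.1804  0.0664] F [-0.4 -0.   0.2] M [ 0.09 -0.16 -0.04] w0.0498
t7.6 tcp [ 0.6254 -0.1803  0.066 ] F [-0.2  0.2  0.2] M [ 0.07 -0.14  0.02] w0.0002 gripped
t7.9 tcp [ 0.6254 -0.1803  0.066 ] F [-0.2  0.3  0.1] M [ 0.02 -0.16 -0.03] w0.0007 0.15
t8.2 tcp [ 0.6254 -0.1803  0.066 ] F [ 1.3 -0.4 -0.1] M [ 0.01 -0.11 -0.02] w0.0004 0.30
t8.5 tcp [ 0.6254 -0.1803  0.066 ] F [0.4 0.4 0.8] M [ 0.06 -0.14  0.01] w0.0005 0.45
t8.8 tcp [ 0.6254 -0.1803  0.066 ] F [-0.2 -1.2 -0.4] M [ 0.06 -0.15  0.01] w0.0004 0.60
t9.1 tcp [ 0.6254 -0.1803  0.066 ] F [ 0.3 -0.1 -0.1] M [ 0.04 -0.11 -0.04] w0.0004 0.75
t9.4 tcp [ 0.6254 -0.1803  0.066 ] F [ 0.4  0.5 -0.4] M [-0.03 -0.15 -0.08] w0.0005 0.90
t9.7 tcp [ 0.6254 -0.1803  0.066 ] F [ 0.4 -0.7 -0.3] M [-0.05 -0.06 -0.03] w0.0008 1.05
t10.0 tcp [ 0.6254 -0.1803  0.066 ] F [0.2 0.2 0.6] M [ 0.02 -0.15  0.01] w0.0003 1.20
t10.9 tcp [ 0.6254 -0.1803  0.066 ] F [ 0.1  0.7 -0.5] M [-0.03 -0.18 -0.03] w0.0496
t12.8 tcp [ 0.6252 -0.1802  0.249 ] F [-0.  -0.2  0.4] M [ 0.01 -0.12  0.06] w0.0501
```

The gripper closed on nothing, so I'll look.

```bash
python3 - <<'E'
from h import *
ctrl.move_to([.45,-.45,.3],q(1.2))
s=crop("scene",140,160,72,52,10,"k1"); t=crop("top",295,145,40,45,10,"k2")
k=np.array([[0.6254,-0.1803,z] for z in(.06,.096)]);print(proj(s,k),proj(t,k))
A=cv2.imread("pics/k1.png");B=cv2.imread("pics/k2.png");O=np.zeros((530,1130,3),np.uint8);O[:520,:720]=A;O[:450,730:1130]=B
cv2.imwrite("pics/k.png",cv2.resize(O,None,fx=.7,fy=.7,interpolation=cv2.INTER_AREA))
E
```

```text
[[166.4226369  184.9036448 ]
 [164.96098469 174.44244474]] [[310.39340148 165.38580403]
 [312.02689888 163.03423882]]
```

View pics/k.png

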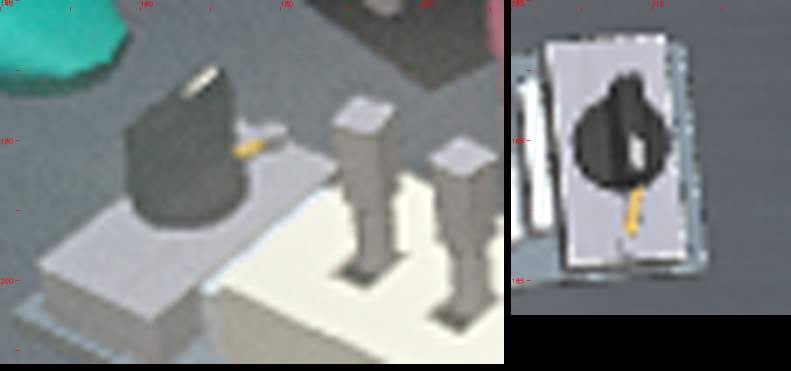

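```bash
python3 - <<'E'
from h import *
k=[0.6254,-0.1803]; a=.07+np.pi/2
ctrl.move_to(k+[.25],q(a)); ctrl.move_linear(k+[.115]); st(); ctrl.wait(.3)
s=ctrl.snapshot("scene");t=ctrl.snapshot("top")
print(proj(s,k+[.115]),proj(t,k+[.115]))
A=cv2.resize(s["pixels"][100:220,100:250,::-1],None,fx=4,fy=4,interpolation=cv2.INTER_CUBIC)
cv2.imwrite("pics/k3.png",A)
E
```

```text
t16.4 tcp [ 0.6259 -0.1806  0.1162] F [ 0.8  0.6 -0. ] M [ 0.1  -0.13  0.02] w0.0496
[[164.16721258 168.76133344]] [[312.92734827 161.73796162]]
```

View pics/k3.png

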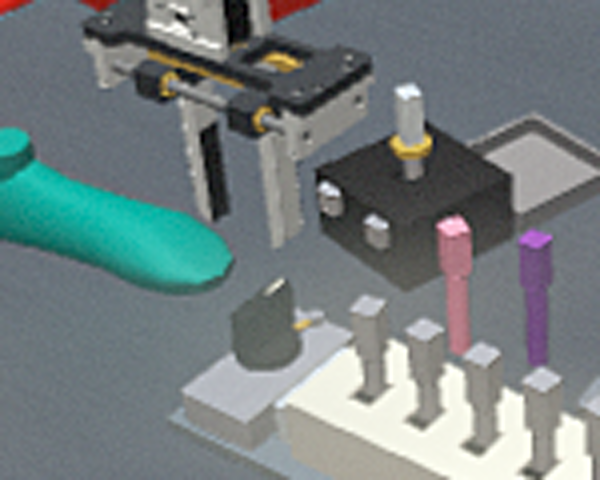

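The fingertips show at about (163, 158), but the TCP should project to (164, 169). That is a real mismatch, so I'll compare the base and the tips in both cameras.

```bash
python3 - <<'E'
from h import *
s=ctrl.snapshot("scene");t=ctrl.snapshot("top")
print("base proj scene",proj(s,[0,0,0]),"top",proj(t,[0,0,0]))
d=np.array([[0.6254,-0.1803,.115],[0.6254+.025*np.cos(1.64),-0.1803+.025*np.sin(1.64),.115],[0.6254-.025*np.cos(1.64),-0.1803-.025*np.sin(1.64),.115]])
print(proj(s,d)); print(proj(s,d+[0,0,.035])); print(proj(s,d-[.035,0,0]))
m=(163,157.9)
for z in(.115,.13,.15):print(z,unproj(s,m,z))
T=cv2.resize(t["pixels"][110:260,230:380,::-1],None,fx=4,fy=4,interpolation=cv2.INTER_CUBIC);cv2.imwrite("pics/k4.png",T)
E
```

```text
base proj scene [[330.27926632 130.35371002]] top [[261.71447823 352.63879776]]
[[164.16721258 168.76133344]
 [171.37494304 171.8086203 ]
 [157.08155114 165.76565496]]
[[162.66263673 157.99292421]
 [169.99370016 161.00342281]
 [155.45804244 155.03436013]]
[[173.40489127 162.72310596]
 [180.55473421 165.66188137]
 [166.37389086 159.83317799]]
0.115 [ 0.59109018 -0.21925048  0.115     ]
0.13 [ 0.60543572 -0.20238833  0.13      ]
0.15 [ 0.6245631  -0.17990547  0.15      ]
```

View pics/k4.png

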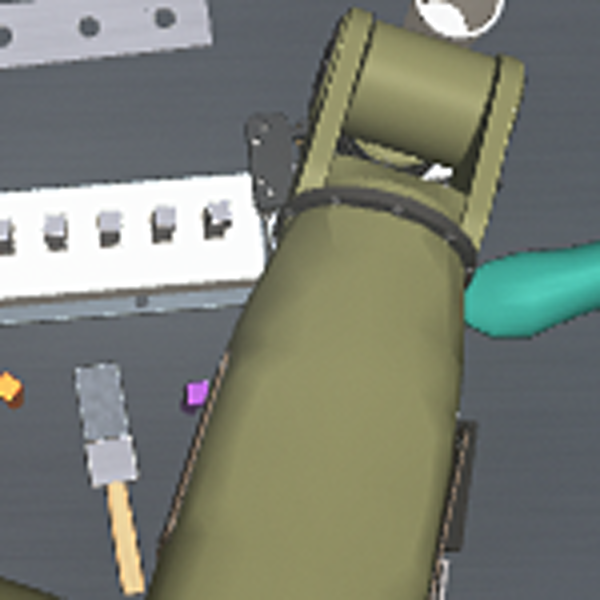

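Both cameras agree that the true fingertips are about 35 mm above the reported TCP, with xy exact. That explains the miss: the tips were at 0.100 and the bar's top is at 0.096. A light touch on the bare bench should confirm it.

```bash
python3 - <<'E'
from h import *
ctrl.move_linear([.6254,-.1803,.25]); ctrl.move_to([.38,-.42,.2],q(1.2)); ctrl.set_gripper(0,20)
ctrl.move_linear([.38,-.42,.03]); ctrl.wait(.3); st()
print(ctrl.move_linear([.38,-.42,-.045],velocity=.02,until_force=5)); st()
ctrl.move_linear([.38,-.42,.1]); st()
E
```

```text
t21.7 tcp [ 0.3801 -0.4201  0.0303] F [-0.3  0.3 -0.4] M [-0.   -0.17  0.04] w0.0001
True
t24.5 tcp [ 0.38   -0.42   -0.0346] F [-0.9  0.8  6.4] M [ 0.15 -0.08  0.  ] w0.0002
t25.6 tcp [ 0.3797 -0.4196  0.099 ] F [ 0.2 -0.5 -0.6] M [ 0.08 -0.12  0.02] w0.0002
```

Confirmed: the tips touch the bench at a reported z of −0.0346. I'll command z with a −34 mm offset from now on and redo the knob.

```bash
cat >> h.py <<'E'
DZ=-.0343   # reported TCP z minus true fingertip z (bench touch)
def lin(x,y,z,a=None,v=.15,f=None): return ctrl.move_linear([x,y,z+DZ],None if a is None else q(a),velocity=v,until_force=f)
def to(x,y,z,a): ctrl.move_to([x,y,z+DZ],q(a))
E
python3 - <<'E'
from h import *
k=[0.6254,-0.1803]; a=.07+np.pi/2
ctrl.set_gripper(.05,30)
to(*k,.25,a); lin(*k,.12); hit=lin(*k,.067,v=.04,f=8); st(hit)
if hit: lin(*k,.2); raise SystemExit
ctrl.set_gripper(0,30); s=st("gripped")
if s["width"]<.01: raise SystemExit
for t in np.arange(.15,1.21,.15):
    lin(*k,.067,a-t,v=.05); st("%.2f"%t)
ctrl.set_gripper(.05); ctrl.wait(.3); st()
lin(*k,.25); to(.45,-.45,.3,1.2)
s=crop("scene",140,160,72,52,10,"k5")
E
```

```text
t30.3 tcp [ 0.6255 -0.1803  0.033 ] F [ 0.1 -0.1  0.3] M [ 0.09 -0.12  0.02] w0.0500 False
t31.0 tcp [ 0.6253 -0.1787  0.0327] F [-2.2  8.9  4. ] M [ 1.74  0.23 -0.2 ] w0.0138 gripped
t31.3 tcp [ 0.6253 -0.1785  0.0328] F [-1.7 10.3  3.5] M [1.99 0.14 0.17] w0.0135 0.15
t31.6 tcp [ 0.6254 -0.1783  0.0327] F [-1.  11.8  3.2] M [2.29 0.09 0.12] w0.0139 0.30
t31.9 tcp [ 0.6255 -0.178   0.0328] F [-0.7 12.9  2.3] M [2.55 0.02 0.06] w0.0137 0.45
t32.2 tcp [ 0.6256 -0.1777  0.0327] F [ 0.5 15.2  3.6] M [ 2.78 -0.18  0.01] w0.0137 0.60
t32.5 tcp [ 0.6257 -0.1775  0.0327] F [ 1.2 16.2  2.3] M [ 3.04 -0.38 -0.07] w0.0141 0.75
t32.8 tcp [ 0.6259 -0.1774  0.0328] F [ 2.7 16.4  2.2] M [ 3.13 -0.59 -0.11] w0.0136 0.90
t33.1 tcp [ 0.6262 -0.1772  0.0328] F [ 3.7 16.9  2.5] M [ 3.26 -0.9  -0.15] w0.0141 1.05
t33.4 tcp [ 0.6264 -0.1771  0.0328] F [ 5.6 18.   0.4] M [ 3.42 -1.22 -0.13] w0.0138 1.20
t34.4 tcp [ 0.6254 -0.1803  0.0327] F [ 0.5 -0.6  0.2] M [-0.03 -0.12  0.01] w0.0500
```

View pics/k5.png

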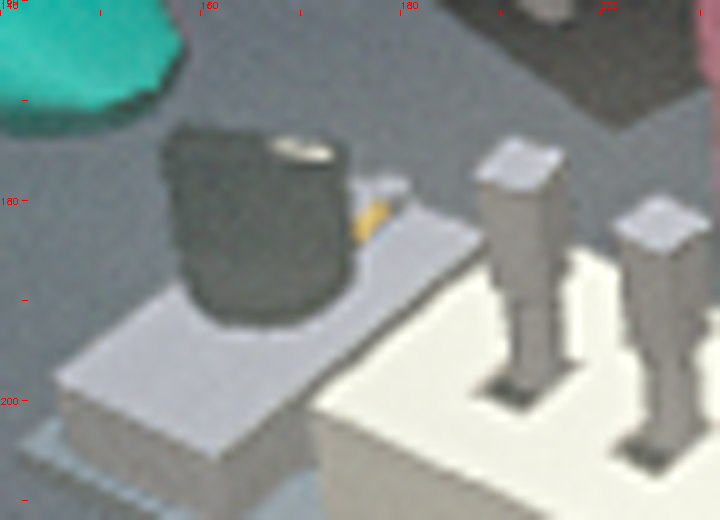

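The knob turned fully: the bar now shows broadside, the jaw gap at (31–48, 40) in the crop has closed, and it stays over. The knob axis seems to lie about 3 mm further in +y than I estimated. Next is tub detection, then the first pin.

```bash
cat >> h.py <<'E'
def tub(save=None):
    "tub centre, yaw from the top view (outer rim)"
    t=ctrl.snapshot("top"); h=cv2.cvtColor(t["pixels"],cv2.COLOR_RGB2HSV)
    m=cv2.inRange(h,(8,50,110),(25,200,255)); m[:, :135]=0; m[:, 245:]=0; m[:190]=0; m[300:]=0
    m=cv2.morphologyEx(m,cv2.MORPH_CLOSE,np.ones((5,5)))
    c=max(cv2.findContours(m,cv2.RETR_EXTERNAL,cv2.CHAIN_APPROX_NONE)[0],key=cv2.contourArea)
    P=np.array([unproj(t,u,.065)[:2] for u in c[:,0].astype(float)])
    (cx,cy),(w,hh),an=cv2.minAreaRect((P*1000).astype(np.float32))
    a=np.deg2rad(an); 
    if w>hh: a+=np.pi/2      # a: direction of the short side
    a=(a+np.pi/2)%np.pi-np.pi/2
    print("tub",round(cx/1000,4),round(cy/1000,4),"yaw %.3f"%a,"size %.0f %.0f"%(w,hh))
    if save: cv2.imwrite(save,cv2.resize(t["pixels"][190:290,135:265,::-1],None,fx=4,fy=4,interpolation=cv2.INTER_CUBIC))
    return cx/1000,cy/1000,a
PINS=[(.6194,-.0857,.088),(.6165,-.0407,-.069),(.6138,.0043,-.028),(.6108,.0490,-.072),(.6082,.0944,-.131)]
def pick(i):
    x,y,w=PINS[i]; y+=.001; a=best(x,y,.2,w); ctrl.set_gripper(.045,40)
    to(x,y,.27,a); lin(x,y,.15); hit=lin(x,y,.091,v=.06,f=8)
    if hit: st("HIT"); return None
    ctrl.set_gripper(0,40); s=st("gripped")
    for _ in range(2):                       # relax sideways load
        x+=np.clip(s["ft_force"][0]/8000,-.002,.002); y+=np.clip(s["ft_force"][1]/8000,-.002,.002)
        lin(x,y,.091,v=.02); s=st("relaxed")
    for z in(.095,.10,.11,.125,.145): lin(x,y,z,v=.03); s=st("pull")
    lin(x,y,.27); return st("up")
def place(slot,tb=None):
    cx,cy,w=tb or tub(); c,s=np.cos(w),np.sin(w); x,y=cx-s*slot,cy+c*slot; a=best(x,y,.1,w)
    to(x,y,.24,a); lin(x,y,.10,v=.15); print(lin(x,y,.074,v=.03,f=4)); st("down")
    ctrl.set_gripper(.045); lin(x,y,.24); st("placed")
E
python3 - <<'E'
from h import *
tub()
print(pick(0)["width"]); tub()
E
```

```text
tub 0.3962 0.2288 yaw -0.177 size 186 130
t41.6 tcp [ 0.6205 -0.0851  0.057 ] F [ 6.8 -2.8 -2.8] M [-0.61 -1.58  0.03] w0.0187 gripped
t41.9 tcp [ 0.6209 -0.0854  0.0569] F [ 5.6 -2.5 -1.9] M [-0.74 -1.23 -0.08] w0.0180 relaxed
t42.1 tcp [ 0.621  -0.0855  0.0569] F [ 0.6 -2.   2.9] M [-0.57 -0.25 -0.05] w0.0177 relaxed
t42.4 tcp [ 0.6208 -0.0851  0.0594] F [  6.7  -1.6 -12.1] M [-0.38 -1.72 -0.01] w0.0178 pull
t42.7 tcp [ 0.6207 -0.085   0.0637] F [  9.7  -0.7 -16.7] M [-0.42 -2.23 -0.03] w0.0182 pull
t43.2 tcp [ 0.6207 -0.085   0.0741] F [  7.8  -0.3 -12.7] M [-0.23 -1.83 -0.01] w0.0176 pull
t43.8 tcp [ 0.6207 -0.0851  0.0903] F [ 4.2  0.  -7. ] M [ 0.07 -0.94  0.04] w0.0178 pull
t44.6 tcp [ 0.6208 -0.0854  0.1106] F [-0.9  0.2 -2.2] M [-0.06 -0.09 -0.04] w0.0172 pull
t45.6 tcp [ 0.6206 -0.0853  0.2346] F [-0.5  0.5 -2.7] M [-0.04 -0.07 -0.03] w0.0181 up
0.018051711789260138
tub 0.3962 0.2289 yaw -0.178 size 186 130
```

Pin0 came out cleanly, peaking at about 17 N. Placing it, then pin1.

```bash
python3 - <<'E'
from h import *
place(-.064); 
if pick(1) and ctrl.read_state()["width"]>.015: place(-.032)
tub("pics/tub1.png")
E
```

```text
tub 0.3962 0.2289 yaw -0.178 size 186 130
True
t48.9 tcp [0.3847 0.1658 0.0408] F [ 0.  -1.3  4.9] M [-0.13  0.05  0.02] w0.0176 down
t50.8 tcp [0.3845 0.1658 0.205 ] F [ 0.5 -0.5 -0.2] M [-0.09 -0.08 -0.02] w0.0449 placed
t54.8 tcp [ 0.6175 -0.04    0.057 ] F [ 6.5 -1.3 -2.7] M [-0.41 -1.4  -0.04] w0.0179 gripped
t55.0 tcp [ 0.6177 -0.0401  0.0569] F [ 4.5 -2.2  0.5] M [-0.54 -0.78 -0.02] w0.0178 relaxed
t55.3 tcp [ 0.6178 -0.0401  0.0569] F [ 0.7 -1.2  3.6] M [-0.34  0.17 -0.02] w0.0182 relaxed
t55.6 tcp [ 0.6176 -0.0399  0.0593] F [  6.8   0.3 -10.2] M [-0.13 -1.51 -0.01] w0.0173 pull
t55.9 tcp [ 0.6175 -0.0397  0.0638] F [  7.7   0.6 -14.8] M [ 0.1  -1.86  0.  ] w0.0179 pull
t56.4 tcp [ 0.6175 -0.0396  0.0741] F [  5.9   0.7 -11.2] M [ 0.18 -1.49  0.03] w0.0174 pull
t57.0 tcp [ 0.6176 -0.0399  0.0903] F [ 1.5  0.2 -6.1] M [ 0.26 -0.52  0.02] w0.0178 pull
t57.8 tcp [ 0.6178 -0.0402  0.1106] F [ 0.1  0.  -2.4] M [-0.09 -0.1  -0.02] w0.0174 pull
t58.8 tcp [ 0.6175 -0.0401  0.2346] F [ 0.  -0.3 -2.6] M [-0.03 -0.03 -0.01] w0.0177 up
tub 0.3962 0.2289 yaw -0.179 size 186 130
True
t62.0 tcp [0.3904 0.1972 0.0408] F [ 0.7 -0.1  4.2] M [-0.24 -0.07  0.06] w0.0180 down
t63.9 tcp [0.3902 0.1972 0.2049] F [ 0.1  0.2 -0.4] M [-0.03 -0.06  0.01] w0.0447 placed
tub 0.3868 0.1646 yaw 1.564 size 60 136
```

View pics/tub1.png

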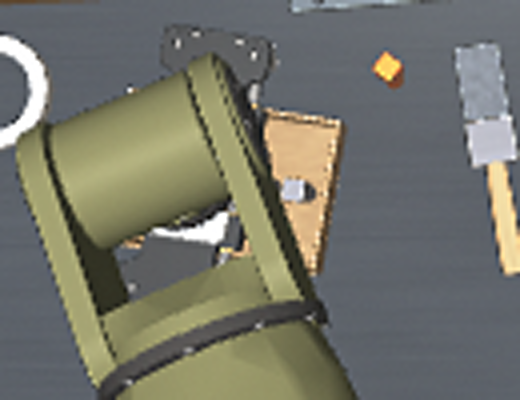

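The first pin stands in the tub at (295, 190) in the crop; the arm hides the rest. Continuing with a guard on the tub's detected size.

```bash
python3 - <<'E'
from h import *
ref=np.array([.3962,.2289,-.178])
for i,sl in((2,0),(3,.032),(4,.064)):
    s=pick(i)
    if s is None or s["width"]<.015: break
    tb=tub()
    if np.abs(np.array(tb)-ref).max()>.012: print("TUB CHANGED or hidden"); break
    place(sl,tb)
else:
    to(.45,-.3,.3,1.2); tub("pics/tub2.png")
E
```

```text
t67.9 tcp [0.6148 0.0051 0.057 ] F [ 6.  -1.5 -2.4] M [-0.23 -1.25  0.06] w0.0181 gripped
t68.1 tcp [0.6149 0.0051 0.057 ] F [2.3 0.5 1.9] M [-0.05 -0.61  0.04] w0.0177 relaxed
t68.4 tcp [0.6149 0.0051 0.0569] F [ 0.8 -0.5  3.3] M [-0.23 -0.2   0.04] w0.0182 relaxed
t68.7 tcp [0.6148 0.0054 0.0594] F [  7.3   0.2 -10.3] M [ 0.08 -1.85 -0.01] w0.0175 pull
t69.0 tcp [0.6147 0.0055 0.0639] F [  9.5   1.1 -14.7] M [ 0.2  -2.27 -0.04] w0.0176 pull
t69.5 tcp [0.6147 0.0055 0.0742] F [  6.8   1.1 -11.6] M [ 0.21 -1.89 -0.02] w0.0175 pull
t70.1 tcp [0.6147 0.0053 0.0902] F [ 4.3  0.3 -6.4] M [ 0.17 -1.2   0.01] w0.0176 pull
t70.9 tcp [0.6147 0.0052 0.1106] F [ 0.5 -0.  -2.2] M [-0.01 -0.1  -0.01] w0.0175 pull
t71.9 tcp [0.6145 0.0052 0.2345] F [-0.   0.  -2.2] M [-0.06 -0.12 -0.02] w0.0178 up
tub 0.3878 0.2219 yaw -0.179 size 202 144
True
t75.0 tcp [0.3877 0.2217 0.0408] F [ 0.6 -0.5  5. ] M [-0.34 -0.09  0.01] w0.0174 down
t76.9 tcp [0.3874 0.2218 0.2049] F [-0.1  0.6 -0.9] M [-0.   -0.08 -0.  ] w0.0448 placed
t80.8 tcp [0.6118 0.0499 0.057 ] F [ 6.6 -0.9 -1.7] M [-0.08 -1.47  0.03] w0.0179 gripped
t81.1 tcp [0.612  0.0499 0.0569] F [2.8 0.8 0.9] M [-0.04 -0.69  0.04] w0.0180 relaxed
t81.3 tcp [0.6121 0.0499 0.0569] F [0.3 0.1 3.8] M [-0.29 -0.16  0.03] w0.0175 relaxed
t81.6 tcp [0.6118 0.05   0.0594] F [  7.7  -0.2 -10.9] M [-0.01 -1.7  -0.01] w0.0179 pull
t81.9 tcp [0.6118 0.0501 0.0639] F [  8.7   0.6 -14.7] M [ 0.05 -2.11  0.01] w0.0178 pull
t82.4 tcp [0.6118 0.0501 0.0743] F [  6.5   0.2 -11.1] M [ 0.09 -1.69  0.04] w0.0177 pull
t83.1 tcp [0.6118 0.0501 0.0903] F [ 3.2 -0.3 -5. ] M [ 0.13 -0.95  0.03] w0.0176 pull
t83.9 tcp [0.6118 0.05   0.1106] F [ 0.1 -0.1 -2.2] M [-0.05 -0.08 -0.03] w0.0178 pull
t84.9 tcp [0.6116 0.05   0.2346] F [-0.4 -0.5 -1.6] M [-0.03 -0.07  0.02] w0.0179 up
tub 0.3568 0.2515 yaw 1.533 size 156 230
TUB CHANGED or hidden
```

The guard tripped: the arm overlaps the tub in the image. I'll move the pin aside at height and look again.

```bash
python3 - <<'E'
from h import *
to(.55,-.2,.28,best(.55,-.2,.28,0)); tub("pics/tub3.png"); st()
E
```

```text
tub 0.3962 0.2289 yaw -0.178 size 186 130
t86.0 tcp [ 0.5505 -0.1988  0.2455] F [-0.5  0.3 -1.6] M [-0.03 -0.04  0.01] w0.0176
```

View pics/tub3.png

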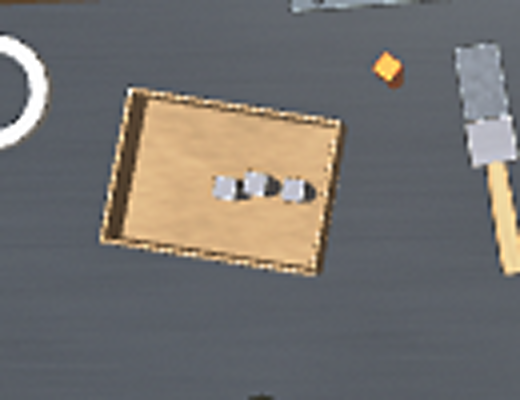

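Three pins stand in the unmoved tub, at (295, 190), (258, 184) and (227, 188). Continuing with a tub look from this clear pose before each placement.

```bash
python3 - <<'E'
from h import *
place(.030,tub())
s=pick(4)
if s is not None and s["width"]>.015:
    to(.55,-.2,.28,best(.55,-.2,.28,0)); tb=tub()
    if abs(tb[0]-.396)<.06 and abs(tb[1]-.229)<.06: place(.062,tb)
to(.55,-.25,.28,best(.55,-.25,.28,0)); ctrl.wait(.3); tub("pics/tub4.png"); st()
b=ctrl.snapshot("top");
cv2.imwrite("pics/b1.png",cv2.resize(b["pixels"][140:270,135:265,::-1],None,fx=4,fy=4,interpolation=cv2.INTER_CUBIC))
E
```

```text
tub 0.3962 0.2289 yaw -0.178 size 186 130
True
t89.7 tcp [0.4015 0.2582 0.0408] F [-0.3 -0.7  5.5] M [-0.23 -0.07 -0.03] w0.0179 down
t91.5 tcp [0.4012 0.2582 0.2049] F [ 0.3  0.2 -0. ] M [-0.07 -0.06  0.01] w0.0451 placed
t95.4 tcp [0.6091 0.0952 0.057 ] F [ 4.9 -0.8 -1.5] M [-0.31 -1.21 -0.15] w0.0173 gripped
t95.6 tcp [0.6091 0.0952 0.0569] F [ 2.7 -0.8  1. ] M [-0.35 -0.63  0.01] w0.0180 relaxed
t95.9 tcp [0.6092 0.0952 0.0569] F [ 1.1 -0.2  3.9] M [-0.32 -0.17 -0.  ] w0.0179 relaxed
t96.2 tcp [0.609  0.0952 0.0593] F [  9.   -0.4 -10.4] M [-0.04 -1.7  -0.06] w0.0177 pull
t96.5 tcp [0.6089 0.0953 0.0638] F [  9.    0.6 -15.1] M [ 0.07 -2.09  0.02] w0.0177 pull
t97.0 tcp [0.6089 0.0953 0.0742] F [  5.9   1.2 -12.1] M [ 0.13 -1.76 -0.07] w0.0177 pull
t97.6 tcp [0.609  0.0953 0.0903] F [ 3.6  1.  -6.8] M [ 0.11 -0.94  0.04] w0.0177 pull
t98.4 tcp [0.609  0.0952 0.1106] F [ 0.2  1.  -2.6] M [-0.03 -0.06  0.01] w0.0178 pull
t99.4 tcp [0.6088 0.0951 0.2345] F [ 0.6 -0.5 -2. ] M [-0.05 -0.09  0.  ] w0.0176 up
tub 0.3962 0.2289 yaw -0.178 size 186 130
True
t104.3 tcp [0.4071 0.2897 0.0408] F [-0.7 -0.8  6.1] M [-0.26 -0.06 -0.  ] w0.0180 down
t106.2 tcp [0.4069 0.2897 0.2049] F [0.6 0.1 0.4] M [-0.07 -0.06 -0.03] w0.0448 placed
tub 0.3962 0.2289 yaw -0.178 size 186 130
t108.6 tcp [ 0.5501 -0.2498  0.2457] F [-0.8 -0.5 -0.2] M [-0.02 -0.08  0.05] w0.0452
```

View pics/b1.png

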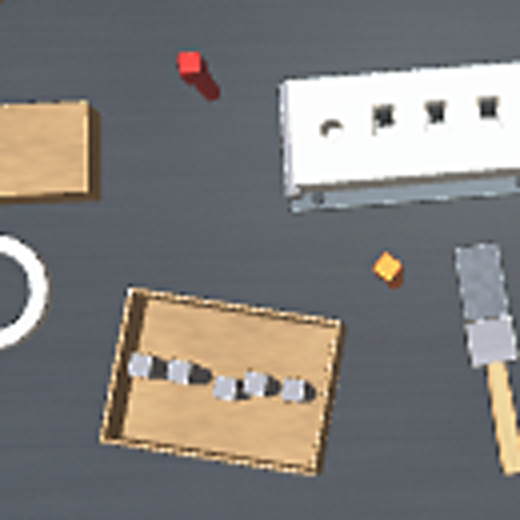

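All five pins stand in the tub: heads at (141, 366), (180, 371), (228, 388), (257, 383), (295, 390), with the tub in place. Now the gauge.

```bash
python3 - <<'E'
from h import *
x,y=.4055,-.2400; a=best(x,y,.2,-.337)
to(x,y,.27,a); lin(x,y,.16); hit=lin(x,y,.092,v=.05,f=8)
s=st(hit)
if hit: lin(x,y,.2); raise SystemExit
ctrl.set_gripper(0,40); s=st("gripped")
for _ in range(3):
    x+=np.clip(s["ft_force"][0]/8000,-.002,.002); y+=np.clip(s["ft_force"][1]/8000,-.002,.002)
    lin(x,y,.092,v=.02); s=st("relaxed")
for z in(.096,.10,.11,.125,.145): lin(x,y,z,v=.03); s=st("pull")
lin(x,y,.27); 
if st("up")["width"]<.013: raise SystemExit
bx,by=.6065,.1398
to(bx,by,.27,best(bx,by,.27,-.337)); lin(bx,by,.160); ctrl.wait(.2); st("over bore")
c=crop("scene",235,150,70,90,6,"g1"); print(proj(c,[[bx,by,.062],[bx,by,.088]]))
E
```

```text
t111.7 tcp [ 0.4057 -0.2401  0.058 ] F [-0.4  1.   0.3] M [-0.01 -0.04 -0.06] w0.0449 False
t112.2 tcp [ 0.4058 -0.24    0.0578] F [ 2.6  0.7 -1.2] M [ 0.1  -0.68 -0.01] w0.0158 gripped
t112.5 tcp [ 0.4058 -0.24    0.0578] F [1.4 0.5 1.4] M [-0.03 -0.27 -0.02] w0.0160 relaxed
t112.7 tcp [ 0.4059 -0.2399  0.0577] F [-0.2 -0.9  2.9] M [-0.18  0.07 -0.02] w0.0157 relaxed
t113.0 tcp [ 0.4059 -0.2399  0.0577] F [-1.3  0.   2.7] M [-0.04  0.25  0.02] w0.0157 relaxed
t113.3 tcp [ 0.4058 -0.2396  0.0611] F [  3.9  -1.7 -11.3] M [-0.14 -0.92 -0.04] w0.0154 pull
t113.5 tcp [ 0.4059 -0.2397  0.0654] F [  2.2   2.1 -10.5] M [ 0.16 -0.9   0.01] w0.0159 pull
t114.0 tcp [ 0.4059 -0.2401  0.0762] F [-1.7  1.   0.6] M [ 0.39  0.45 -0.02] w0.0155 pull
t114.7 tcp [ 0.4061 -0.2401  0.0911] F [-1.2  0.2 -0.8] M [0.   0.24 0.  ] w0.0159 pull
t115.5 tcp [ 0.4059 -0.2399  0.1106] F [ 0.6 -0.4 -1.8] M [-0.04 -0.03 -0.02] w0.0159 pull
t116.5 tcp [ 0.4057 -0.2398  0.2348] F [-0.6 -0.9 -1.6] M [-0.01 -0.05  0.02] w0.0160 up
t119.1 tcp [0.6068 0.1399 0.1265] F [-0.6 -0.9 -1.8] M [-0.02 -0.08 -0.03] w0.0157 over bore
[[265.7169022  229.16539355]
 [266.0418853  221.38436093]]
```

View pics/g1.png

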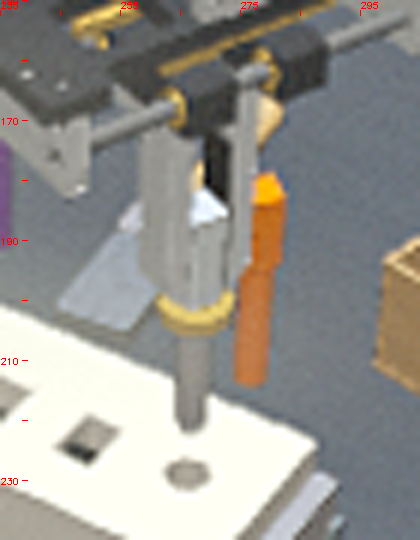

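The gauge hangs upright, its tip at (191, 425) right over the bore at (187, 474), within about 1 mm sideways. Lowering.

```bash
python3 - <<'E'
from h import *
bx,by=.6065,.1398
h1=lin(bx,by,.120,v=.04,f=8); st("entry",h1)
if not h1:
    h=lin(bx,by,.089,v=.02,f=7); s=st("bottom?",h)
    if s["tcp_pos"][2]<.063:
        ctrl.wait(2.6); st("held")
E
```

```text
t120.3 tcp [0.6066 0.1399 0.086 ] F [-0.7  0.2 -2. ] M [-0.09 -0.05 -0.05] w0.0156 entry False
t121.6 tcp [0.6065 0.1398 0.0578] F [-1.3  0.3  5.4] M [-0.14  0.23  0.01] w0.0161 bottom? True
t124.2 tcp [0.6065 0.1398 0.0577] F [-0.8 -0.2  5.3] M [-0.05  0.22  0.06] w0.0159 held
```

It bottomed at the same height it was gripped (tip z ≈ 0.020), with no sideways force. Held 2.6 s; releasing and checking.

```bash
python3 - <<'E'
from h import *
ctrl.set_gripper(.022); ctrl.wait(.3); ctrl.set_gripper(.05); ctrl.wait(.2); st()
lin(.6065,.1398,.16,v=.1); lin(.6065,.1398,.28); to(.5,-.25,.3,best(.5,-.25,.3,0)); ctrl.wait(.5); tub()
s=ctrl.snapshot("scene");t=ctrl.snapshot("top"); st()
A=cv2.resize(s["pixels"][140:270,140:390,::-1],None,fx=3.2,fy=3.2,interpolation=cv2.INTER_CUBIC)
cv2.imwrite("pics/end.png",A[:, :800])
print((proj(s,[[.6065,.1398,.133],[.6065,.1398,.062]])-[140,140])*3.2)
E
```

```text
t125.7 tcp [0.6059 0.1397 0.0568] F [-0.4 -0.2  0.8] M [-0.05 -0.01 -0.05] w0.0502
tub 0.3962 0.2289 yaw -0.178 size 186 130
t129.6 tcp [ 0.5    -0.25    0.2657] F [ 0.1  0.6 -0.8] M [-0.04 -0.1   0.  ] w0.0500
[[405.2104946  215.50205226]
 [402.29408704 285.32925938]]
```

View pics/end.png

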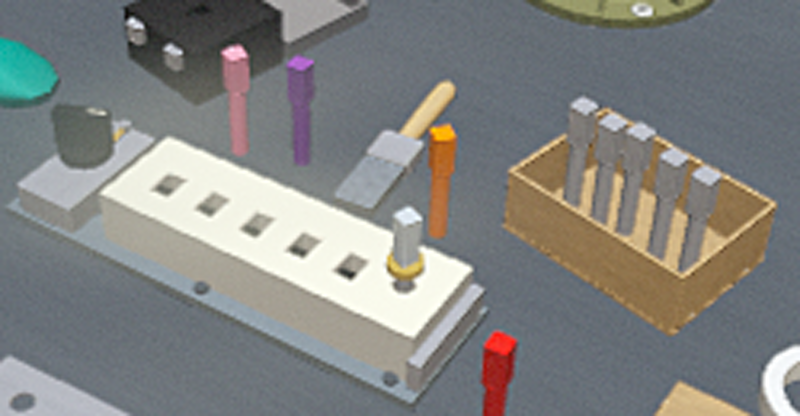

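The gauge stands upright in the bore, its handle top at (407, 216) against an expected (405, 216). The five pins stand in the tub, the knob is still over at (82, 135), and the look-alikes and other things in view have not moved. Handing in.

```bash
python3 -c "
from cell import ctrl
ctrl.hand_in()"
```

```text
the job is handed in; nothing more can be done
```

The job is done and handed in at about 130 s of the 210 s allowed; no verdict was reported.

- **Knob:** It is turned over its detent and stayed over in the last picture.
- **Pins:** All five were pulled out at about 15–17 N and now stand in the tub, which did not move.
- **Gauge:** It was lowered to the bore floor and held there for 2.6 s at about 5 N. It bottomed at the height expected for a full-depth seat, and the final picture shows it upright in the bore.

**What went wrong or disagreed:**
- **First knob attempt:** The gripper closed on nothing, because the reported TCP height reads about 34 mm below the true fingertips. A light touch on the bare bench confirmed this, and I corrected for it from then on.
- **Knob position:** The knob sat about 3 mm further in +y than I estimated, so the arm felt up to 19 N sideways while turning it.
- **Tub check:** One check failed only because the arm blocked the view. The pin before it went in on a partly blocked reading, about 10 mm off its planned spot but well inside the tub.
- **Other things on the bench:** I did not measure the last, brush, tape and carton again. The final picture shows the brush and look-alikes where they were, but only the edges of the last, carton and tape.

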